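Pack the chamber kit after calibration

ROBOT

A 6-joint arm with a two-finger parallel gripper is mounted at the origin on the work surface. World frame = base frame: x ahead of the robot, y to its left, z up, the work surface at z = 0. Lengths are in mm, angles in rad, forces in N, time in s.
With the tool pointing down it reaches from about 400 to 825 mm from the base axis. Payload 7 kg.
Tool frame: the origin (TCP) lies at the very end of the fingers, on their centre line; the grasp point (between the pads) lies 19 mm behind it; z points along the fingers, y is the direction in which the jaws open and shut (so a half turn about z gives the same grasp; the last joint's range is limited). The gripper opens to 88 mm and grips with 3 to 60 N. Pads are 19 mm wide; open, the fingers measure 130 mm over their backs; the gripper's body (78 mm by 193 mm) begins 47 mm behind the grasp point.
Start: joints at [-0.993, 0.359, 0.012, 0, -1.224, -0.288], TCP at [192.862, -646.838, 226.561] pointing down, gripper open.
Joint ranges: [-3.07, 3.07], [-1.43, 2.12], [-1.02, 1.25], [-3.03, 1.67], [-3.05, -0], [-3.03, 3.03]. Speed limits (rad/s): [2.39, 2.39, 3.01, 3.14, 3.14, 3.14].

INTERFACE

Orientations are given as a unit quaternion [x, y, z, w].
In Python, from plant import bot gives the robot as it stands. Calls block until the motion is done:
- bot.move_ptp(position, orientation): joint-space move of the TCP to a pose.
- bot.line_to(position, velocity=150, ori=None): straight line of the TCP; ori=None keeps the orientation; velocity is the mean speed in mm/s.
- bot.move_joints(angles): joint-space move.
- bot.move_gripper(opening, force=None): finger opening in mm; force is the grip in N (None keeps the last); returns when the fingers have stopped.
- bot.pause(seconds).
- bot.solve_ik(position, orientation): joint angles nearest the present ones, or None.
- bot.read_state(): the state.
- bot.camera(name): name is "scene" or "top" or "wrist"; returns the picture (480x640x3 uint8, red, green, blue); there is no depth.
- bot.get_calibration(name): a dict with "fx", "fy", "cx", "cy" (pixels), "view" (4x4, takes a point from world to camera coordinates); the wrist camera has in their place "T_tool_cam" (4x4, takes a point from camera to tool coordinates, whose origin is the TCP and whose axes are the flange's). Camera axes: x right, y up, looking along -z (the intrinsics and any distortion apply to the point x, -y, -z); pixel columns grow to the right and rows downward; lengths in mm; the calibration is good to about 2 mm. A picture is of the moment at which its call begins: read the wrist's pose just before it. get_calibration takes no time and is no camera call.
A pose or a line that the arm cannot do raises bot.Unreachable and nothing moves.
- bot.close_job(): hands the job in, once; it reports no verdict.
The state is a dict: "t": time; "joint_pos": joint angles; "qvel": joint speeds; "tau": joint torques, N m; "tcp_pos": TCP position; "eef_rot": TCP orientation; "contact_force": force on the tool from outside, world axes, zero at the start; "moment": the same for the moment, N m; "width": finger opening in mm.
Only numpy, scipy, OpenCV 4.12 (cv2) and the standard library are available. Lean on these libraries where they do the work, as an engineer would, in place of code of your own. Each camera call takes 0.05 s, during which the arm holds its last target.

TASK

Pack the chamber kit into the grey caddy, each part lying flat in the bay of its own colour: the syringe with the green plunger, the white chamber cap, the blue pressure sensor and the electrode plate with the yellow connector. The electrode plate is still held in the calibration clamp: lift the red-handled clamp bar right up, then slide the plate out from beneath it by its connector, towards the fixture's open end. The syringe with the red plunger and the black cap belong to another chamber: leave them where they are.

Things in the scene. Friction and masses are not known exactly. Their poses are not given: they have to be found in the camera images.
- caddy: fixed shallow grey caddy, 200 mm (x) by 142 (y), walls 4 thick, 12 high, bay floors 4 above the bench. Origin: centre of its underside. Four bays known by floor colour, centres in its frame: green 58 (x) by 134 (y) at x -67, y 0; yellow 60 by 134 at x -4, y 0; white 66 by 65 at x +63, y +34.5; blue 66 by 65 at x +63, y -34.5.
- clamp: fixed aluminium clamp block 150 mm (x) by 120 (y) by 20 high; origin: centre of underside. The plate lies along x on its top between guides 5 high, its rear end 12 to 18 under a fixed steel keeper at the +x end (top at z 35): slide it 20 to 45 to -x, the open end, before lifting. Bar hinge axis: along x through x 27, y 50, z 35 (posts to z 43).
- clamp_bar (a joint): bar angle, rad: 0 closed across the plate (towards clamp -y), 1.57 upright (top 180 above the bench), 1.75 stop; it stays where left. Steel bar 14 mm wide (clamp x), 12 thick; red handle 16 wide (x), 16 thick, 108 to 142 from the hinge axis, beyond the block. Handle centre in the clamp frame: x 27, y 50 - 125 cos(angle), z 35 + 125 sin(angle).
- plate_mid (a point): electrode plate, pale blue-grey, 100 mm (x) by 40 (y) by 6 thick, brass strips; grasp it by its yellow connector block, 30 (x) by 16 (y), 22 tall, centred at x -30, y 0 (top 28 above the underside). Point: plate's centre, 3 above its underside; x along its length, z up. In the clamp its axes agree with the clamp's. 80 g.
- syringe_green_mid (a point): syringe on its side, green plunger in a clear barrel, 110 mm long, barrel 26 in diameter, finger flange 34 wide, 26 high (stops rolling). Point: mid-length on the axis, 13 above its underside; x axis towards the nozzle; barrel from x -25 to +43, flange at -27, thumb disc at -55. 35 g.
- syringe_red_mid (a point): look-alike, to be left: syringe on its side, red plunger in a clear barrel, 110 mm long, barrel 26 in diameter, finger flange 34 wide, 26 high (stops rolling). Point: mid-length on the axis, 13 above its underside; x axis towards the nozzle; barrel from x -25 to +43, flange at -27, thumb disc at -55. 35 g.
- cap_white_mid (a point): round chamber cap with a white disc, 46 mm in diameter and 10 thick, and on it an upright steel knob, 18 in diameter and 22 tall (32 over all). Point on its axis, 16 above its underside. 60 g.
- cap_black_mid (a point): look-alike, to be left: round chamber cap with a black disc, 46 mm in diameter and 10 thick, and on it an upright steel knob, 18 in diameter and 22 tall (32 over all). Point on its axis, 16 above its underside. 60 g.
- sensor_mid (a point): pressure sensor: blue block 42 mm (x) by 26 (y) by 30 high with a white port, 10 in diameter and 8 tall, in the middle of its top. Point at the block's centre, 15 above its underside. 60 g.
Things that resemble listed ones, but are neither listed nor needed, are in the scene too. Of the things that look like the part that bears syringe_green_mid, take the one that is farthest to the robot's left at the start.

How it is judged (in metres and radians):
On the way, in this order (a step that is already met when the one before it is completed fails the run):
1. the clamp bar is lifted (past 1.2 rad) while the plate is still in place (value of joint clamp_bar above 1.2 rad and x of plate_mid in the frame of clamp above 0 m), for 0.2 s.
2. the plate has been slid out of the clamp towards its open end (x of plate_mid in the frame of clamp below -0.004 m), for 0.1 s.
At the end, for the whole second after the job is handed in: In the caddy, centre off the bay's by under: green syringe 16 mm, plate 15 (x) and 21 (y), white cap 14, sensor 22; each at rest on its bay's floor (height within 5 mm; plate, cap, sensor upright within 0.15 rad). Red syringe and black cap within 30 mm of their start (x of syringe_green_mid in the frame of caddy between -0.083 and -0.051 m and y of syringe_green_mid in the frame of caddy between -0.016 and 0.016 m and z of syringe_green_mid in the frame of caddy between 0.012 and 0.022 m and linear speed of each of syringe_green, plate, cap_white, sensor below 0.02 m/s and x of plate_mid in the frame of caddy between -0.019 and 0.011 m and y of plate_mid in the frame of caddy between -0.021 and 0.021 m and z of plate_mid in the frame of caddy between 0.002 and 0.012 m and x of cap_white_mid in the frame of caddy between 0.049 and 0.077 m and y of cap_white_mid in the frame of caddy between 0.0205 and 0.0485 m and z of cap_white_mid in the frame of caddy between 0.015 and 0.025 m and x of sensor_mid in the frame of caddy between 0.041 and 0.085 m and y of sensor_mid in the frame of caddy between -0.0565 and -0.0125 m and z of sensor_mid in the frame of caddy between 0.014 and 0.024 m and angle between each of plate_mid, cap_white_mid, sensor_mid's own z axis and vertical below 0.15 rad and distance of each of syringe_red_mid, cap_black_mid from where it was at the start of the episode below 0.03 m); the robot touches nothing.
It fails at once if a look-alike (red syringe or black cap) is carried or pushed more than 30 mm from its place (distance of any of syringe_red_mid, cap_black_mid from where it was at the start of the episode above 0.03 m).
It also fails if it takes over 131 s, if anything falls off the work surface, if the arm or the gripper's body presses on something with over 40 N, if the wrist force passes 120 N, or if a joint passes its speed limit or range.

## Working session

There is one attempt and no reset: what is moved stays moved. The work goes in short steps, each a Python script; the robot and the scene stay as the last script left them, time stands still between calls to the robot, and variables do not carry over. Pictures are saved under pics/ and viewed, and the job is handed in when it is done.

```bash
ls; mkdir -p pics; python3 - <<'E'
from plant import bot
import cv2,json
s=bot.read_state(); print(s)
for n in ("scene","top","wrist"):
    c=bot.get_calibration(n); print(n,c)
for n in ("scene","top"):
    cv2.imwrite(f"pics/{n}0.png",bot.camera(n)[:,:,::-1])
E
```

```text
pics
{'t': 0.0, 'joint_pos': array([-9.92900018e-01,  3.59345735e-01,  1.10558777e-02, -3.76865501e-04,
       -1.22411003e+00, -2.88096706e-01]), 'qvel': array([ 0.00105282,  0.00061448, -0.00059566,  0.00076098, -0.00023541,
        0.00092042]), 'tau': array([ 3.62684923e-04, -5.82724857e+01,  2.93056870e+01,  6.99741483e+00,
        6.79255289e-03, -1.20662326e-04]), 'tcp_pos': array([ 192.72260697, -646.37919729,  225.64319684]), 'eef_rot': array([-1.44329737e-01,  9.89529309e-01,  8.02127459e-04, -1.75602358e-04]), 'contact_force': array([ 0.01019061, -0.81517334,  0.08959531]), 'moment': array([0.02420254, 0.00527383, 0.02172417]), 'width': 87.90299863003229}
scene {'fx': 510.8490561876217, 'fy': 510.8490561876217, 'cx': 312.4083379198336, 'cy': 238.00263136179714, 'view': array([[ 7.70353052e-01,  6.37598890e-01, -4.88163059e-03,
        -3.80109417e+02],
       [-4.50368359e-01,  5.49527031e-01,  7.03696230e-01,
         2.13434585e+02],
       [ 4.51358523e-01, -5.39896006e-01,  7.10484191e-01,
        -1.34194643e+03],
       [ 0.00000000e+00,  0.00000000e+00,  0.00000000e
[... 257 characters left out ...]
1,  2.95087552e-02,  1.09059836e-01,
        -5.21597945e+02],
       [-1.09157083e-01,  1.70012472e-03,  9.94023058e-01,
        -1.07735555e+03],
       [ 0.00000000e+00,  0.00000000e+00,  0.00000000e+00,
         1.00000000e+00]])}
wrist {'fx': 398.46112086561925, 'fy': 398.46112086561925, 'cx': 321.81822509612874, 'cy': 237.1391799034293, 'T_tool_cam': array([[ 2.62323709e-04,  9.69708320e-01,  2.44265645e-01,
         6.64605704e+01],
       [ 9.99999938e-01, -3.11351405e-04,  1.62103658e-04,
        -5.90344862e-01],
       [ 2.33245718e-04,  2.44265588e-01, -9.69708342e-01,
        -1.57615883e+02],
       [ 0.00000000e+00,  0.00000000e+00,  0.00000000e+00,
         1.00000000e+00]])}
```

View pics/scene0.png

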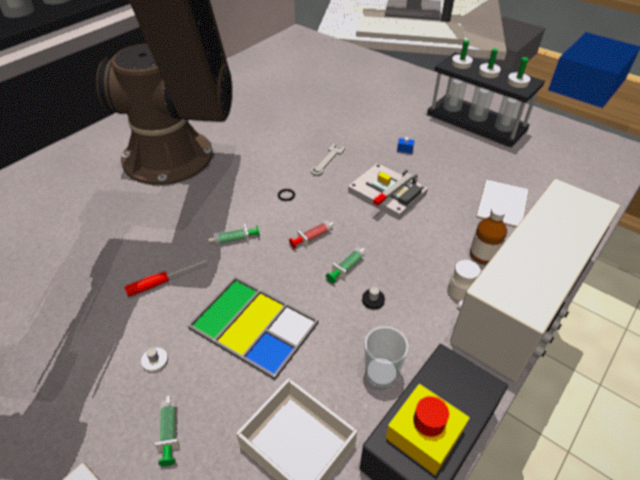

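View pics/top0.png

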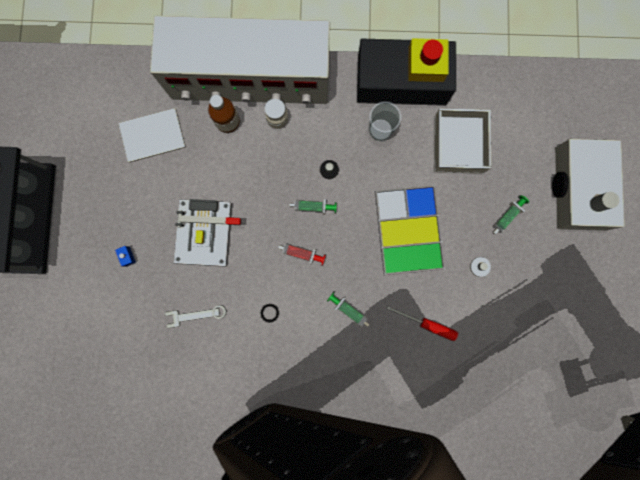

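The top view shows everything needed. There are three green syringes at (313,206), (348,308) and (510,214), and the leftmost on the robot's side is the one at (313,206). The red syringe is at (302,254), the white cap at (481,267), the black cap at (329,169) and the sensor at (124,256). The clamp is at (203,232) and the caddy at (409,230). I'll start with rough positions.

```bash
cat > h.py <<'E'
import numpy as np, cv2
from scipy.spatial.transform import Rotation as R
def cam_pose(bot,name,st=None):
    c=bot.get_calibration(name)
    if name=="wrist":
        T=np.eye(4); T[:3,:3]=R.from_quat(st["eef_rot"]).as_matrix(); T[:3,3]=st["tcp_pos"]
        return c,T@c["T_tool_cam"]
    return c,np.linalg.inv(c["view"])
def ray(c,P,uv):
    uv=np.atleast_2d(np.asarray(uv,float))
    d=np.stack([(uv[:,0]-c["cx"])/c["fx"],-(uv[:,1]-c["cy"])/c["fy"],-np.ones(len(uv))],1)
    return P[:3,3], d@P[:3,:3].T
def onplane(c,P,uv,z):
    o,d=ray(c,P,uv); return (o+d*((z-o[2])/d[:,2])[:,None])[:,:2]
def proj(c,P,p):
    q=(np.atleast_2d(p)-P[:3,3])@P[:3,:3]
    return np.stack([c["cx"]+c["fx"]*q[:,0]/-q[:,2], c["cy"]-c["fy"]*q[:,1]/-q[:,2]],1)
def down(yaw): # tool z down; tool y axis (jaws) at yaw+90deg -> tool x at yaw
    x=np.array([np.cos(yaw),np.sin(yaw),0]); z=np.array([0,0,-1.]); y=np.cross(z,x)
    return R.from_matrix(np.stack([x,y,z],1)).as_quat()
E
python3 - <<'E'
from plant import bot
from h import *
c,P=cam_pose(bot,"top")
for n,uv,z in [("syrA",(313,206),13),("syrB",(348,308),13),("syrC",(510,214),13),("red",(302,254),13),("capW",(481,268),10),("capB",(329,170),10),("sensor",(124,256),30),("clamp",(203,232),20),("handle",(236,221),35),("conn",(200,237),48),("caddyc",(409,230),8)]:
    p=onplane(c,P,uv,z)[0]; print(n,p.round(0),np.hypot(*p).round())
print(P[:3,3])
im=cv2.imread("pics/top0.png"); 
cv2.imwrite("pics/crop_a.png",cv2.resize(im[140:340,100:300],None,fx=3,fy=3,interpolation=cv2.INTER_CUBIC))
cv2.imwrite("pics/crop_b.png",cv2.resize(im[140:340,270:536],None,fx=3,fy=3,interpolation=cv2.INTER_CUBIC))
E
```

```text
syrA [598. -15.] 598.0
syrB [ 363. -103.] 378.0
syrC [ 593. -478.] 762.0
red [485.   7.] 485.0
capW [ 464. -410.] 620.0
capB [687. -50.] 688.0
sensor [467. 412.] 623.0
clamp [528. 238.] 579.0
handle [554. 160.] 577.0
conn [514. 237.] 566.0
caddyc [ 549. -242.] 600.0
[ 402.3578775   -41.09905278 1128.08815213]
```

View pics/crop_a.png

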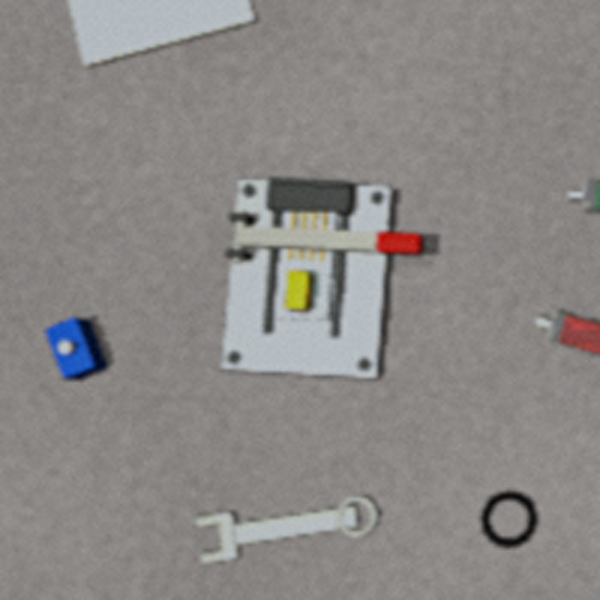

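View pics/crop_b.png

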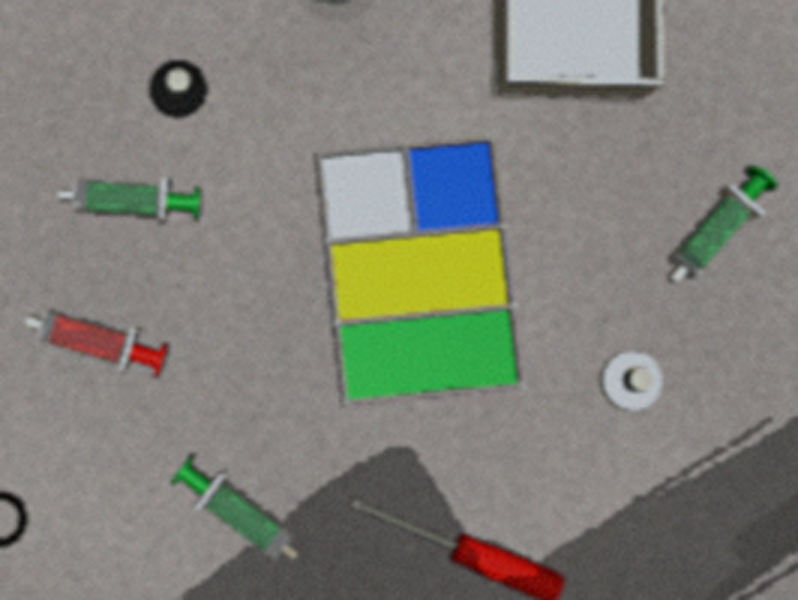

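```bash
python3 - <<'E'
from plant import bot
from h import *
for yaw in np.deg2rad([-180,-135,-90,-45,0,45,90,135]):
    for p in [(490,-330,250),(520,230,250)]:
        q=bot.solve_ik(p,down(yaw)); print(np.rad2deg(yaw).round(),p,None if q is None else np.round(q,2))
E
```

```text
-180.0 (490, -330, 250) [-0.26  0.21 -0.14  0.   -1.22 -1.31]
-180.0 (520, 230, 250) [ 0.76  0.17 -0.19  0.   -1.21 -2.33]
-135.0 (490, -330, 250) [-0.26  0.21 -0.14  0.   -1.22 -0.52]
-135.0 (520, 230, 250) [ 0.76  0.17 -0.19  0.   -1.21 -1.55]
-90.0 (490, -330, 250) [-0.26  0.21 -0.14  0.   -1.22  0.26]
-90.0 (520, 230, 250) [ 0.76  0.17 -0.19  0.   -1.21 -0.76]
-45.0 (490, -330, 250) [-0.26  0.21 -0.14  0.   -1.22  1.05]
-45.0 (520, 230, 250) [ 0.76  0.17 -0.19  0.   -1.21  0.02]
0.0 (490, -330, 250) [-0.26  0.21 -0.14  0.   -1.22  1.83]
0.0 (520, 230, 250) [ 0.76  0.17 -0.19  0.   -1.21  0.81]
45.0 (490, -330, 250) [-0.26  0.21 -0.14  0.   -1.22  2.62]
45.0 (520, 230, 250) [ 0.76  0.17 -0.19  0.   -1.21  1.6 ]
90.0 (490, -330, 250) [-0.26  0.21 -0.14  0.   -1.22 -2.88]
90.0 (520, 230, 250) [ 0.76  0.17 -0.19  0.   -1.21  2.38]
135.0 (490, -330, 250) [-0.26  0.21 -0.14  0.   -1.22 -2.09]
135.0 (520, 230, 250) None
```

```bash
python3 - <<'E'
from plant import bot
from h import *
bot.move_ptp([500,-310,260],down(-np.pi/2))
s=bot.read_state(); im=bot.camera("wrist"); print(s["t"],s["tcp_pos"],s["eef_rot"],s["contact_force"])
cv2.imwrite("pics/w1.png",im[:,:,::-1]); np.save("w1.npy",np.r_[s["tcp_pos"],s["eef_rot"]])
E
```

```text
1.775 [ 499.59627345 -310.69692779  259.89533827] [-7.06557634e-01  7.07655490e-01  8.78818764e-05 -1.02039048e-04] [ 0.0979176  -0.06199685  0.52110101]
```

View pics/w1.png

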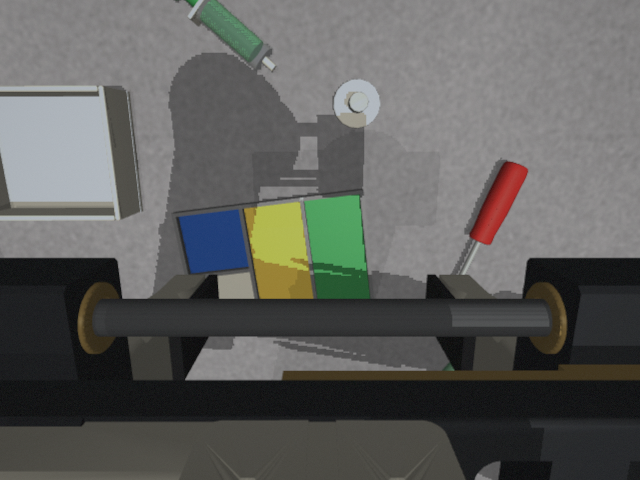

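```bash
cat > meas.py <<'E'
from h import *
def blob(hsv,lo,hi,roi):
    x0,y0,x1,y1=roi; m=np.zeros(hsv.shape[:2],np.uint8)
    m[y0:y1,x0:x1]=cv2.inRange(hsv,np.array(lo),np.array(hi))[y0:y1,x0:x1]
    n,l,st,ce=cv2.connectedComponentsWithStats(m)
    i=1+np.argmax(st[1:,4]); mm=(l==i).astype(np.uint8)
    cn=max(cv2.findContours(mm,cv2.RETR_EXTERNAL,cv2.CHAIN_APPROX_NONE)[0],key=cv2.contourArea)
    return ce[i],st[i,4],cn,mm
E
python3 - <<'E'
from plant import bot
from meas import *
im=cv2.imread("pics/top0.png"); hsv=cv2.cvtColor(im,cv2.COLOR_BGR2HSV)
c,P=cam_pose(bot,"top")
roi=(365,175,450,285)
cen={}
loc={"g":(-67,0),"y":(-4,0),"b":(63,-34.5)}
for n,lo,hi in [("g",(40,120,60),(80,255,255)),("y",(22,120,80),(35,255,255)),("b",(100,120,60),(125,255,255))]:
    ce,a,cn,mm=blob(hsv,lo,hi,roi)
    rc=cv2.minAreaRect(cn); pts=onplane(c,P,cv2.boxPoints(rc),4)
    cen[n]=onplane(c,P,ce,4)[0]; e=[np.linalg.norm(pts[i]-pts[i-1]).round(1) for i in (1,2)]
    d=pts[1]-pts[0] if np.linalg.norm(pts[1]-pts[0])>np.linalg.norm(pts[2]-pts[1]) else pts[2]-pts[1]
    print(n,a,cen[n].round(1),onplane(c,P,rc[0],4).round(1),e,np.rad2deg(np.arctan2(d[1],d[0])).round(1))
# rigid fit
A=np.array([loc[k] for k in "gyb"],float);B=np.array([cen[k] for k in "gyb"])
def fit(A,B):
    a=A-A.mean(0);b=B-B.mean(0); th=np.arctan2((a[:,0]*b[:,1]-a[:,1]*b[:,0]).sum(),(a*b).sum())
    Rm=np.array([[np.cos(th),-np.sin(th)],[np.sin(th),np.cos(th)]]); t=B.mean(0)-Rm@A.mean(0)
    return th,t,(A@Rm.T+t-B)
print("caddy",fit(A,B))
# wrist
w=np.load("w1.npy"); cw,Pw=cam_pose(bot,"wrist",{"tcp_pos":w[:3],"eef_rot":w[3:]})
iw=cv2.imread("pics/w1.png"); hw=cv2.cvtColor(iw,cv2.COLOR_BGR2HSV)
k=onplane(cw,Pw,[(177,213),(362,191)],12); d=k[0]-k[1]; print("corners",k.round(1),np.linalg.norm(d),np.rad2deg(np.arctan2(d[1],d[0])))
th=np.arctan2(d[1],d[0]); print("origin from corners", k.mean(0)+71*np.array([-np.sin(th),np.cos(th)]))
print("cap disc z10",onplane(cw,Pw,(356.5,104),10),"knob z32",onplane(cw,Pw,(358,101.5),32))
print("cap top cam",onplane(c,P,(480.7,267.3),10))
cv2.imwrite("pics/w1c.png",cv2.resize(iw[60:160,300:420],None,fx=5,fy=5,interpolation=cv2.INTER_CUBIC))
cv2.imwrite("pics/top_cap.png",cv2.resize(im[250:285,460:500],None,fx=12,fy=12,interpolation=cv2.INTER_CUBIC))
E
```

```text
g 1362 [ 484.2 -251.8] [[ 484.3 -251.9]] [np.float64(133.1), np.float64(56.8)] -82.9
y 1419 [ 547.1 -243.9] [[ 547.1 -243.9]] [np.float64(133.9), np.float64(59.8)] -82.9
b 729 [ 618.  -270.1] [[ 618.1 -270.2]] [np.float64(64.7), np.float64(65.5)] -174.6
caddy (np.float64(0.12323066995740455), array([ 551.01793427, -243.5211601 ]), array([[ 0.29773083,  0.02951563],
       [-0.0547228 , -0.11234411],
       [-0.24300802,  0.08282848]]))
corners [[ 648.3 -300.8]
 [ 457.6 -323.3]] 192.00348016368943 6.73691932766728
origin from corners [ 544.5991074  -241.52372251]
cap disc z10 [[ 464.71692867 -407.84688653]] knob z32 [[ 465.21699225 -408.36378339]]
cap top cam [[ 465.99886267 -409.52812488]]
```

View pics/w1c.png

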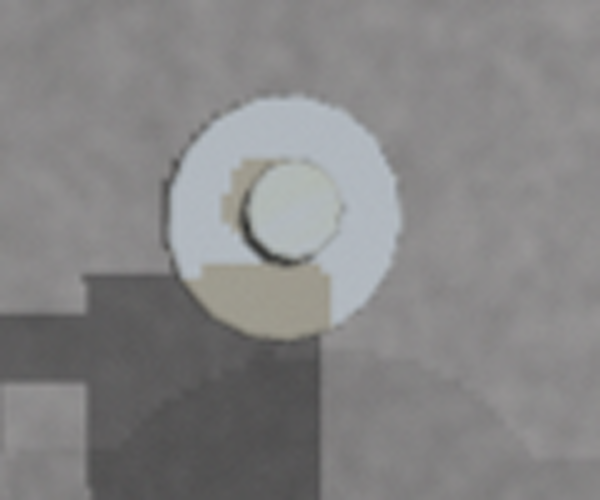

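View pics/top_cap.png

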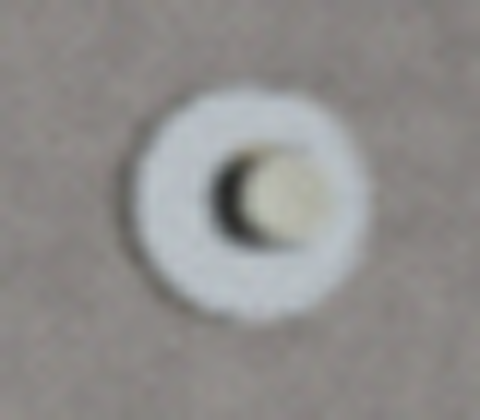

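```bash
cat >> h.py <<'E'
TH=0.123; CO=np.array([551.,-243.5])
def rot2(th): return np.array([[np.cos(th),-np.sin(th)],[np.sin(th),np.cos(th)]])
def caddy(x,y): return CO+rot2(TH)@np.array([x,y])
E
python3 - <<'E'
from plant import bot
from h import *
q=down(-np.pi/2+TH)
bot.move_gripper(50,20)
x,y=465.3,-408.5
bot.move_ptp([x,y,90],q); bot.line_to([x,y,13],150)
bot.move_gripper(10,20); s=bot.read_state(); print(s["t"],s["width"],s["tcp_pos"],s["contact_force"])
bot.line_to([x,y,80],250)
p=caddy(63,34.5); print(p)
bot.line_to([*p,80],400,q); bot.line_to([*p,20],200); bot.line_to([*p,17.5],50)
s=bot.read_state(); print(s["t"],s["width"],s["tcp_pos"],s["contact_force"])
bot.move_gripper(40); bot.line_to([*p,90],250)
print(bot.read_state()["t"])
E
```

```text
4.7667 17.34294332416749 [ 465.3987117  -408.61484999   13.28465584] [-0.55635338  1.33027832  3.79493893]
[ 609.29122892 -201.53117072]
6.6667 17.54144271191408 [ 609.36624241 -201.78327054   18.20911057] [ 1.02152939 -0.03394917 -1.16742977]
7.7417
```

```bash
python3 - <<'E'
from plant import bot
from h import *
bot.move_ptp([490,-10,240],down(0))
s=bot.read_state(); im=bot.camera("wrist"); print(s["t"])
cv2.imwrite("pics/w2.png",im[:,:,::-1]); np.save("w2.npy",np.r_[s["tcp_pos"],s["eef_rot"]])
im=bot.camera("top"); cv2.imwrite("pics/top1.png",im[:,:,::-1])
cv2.imwrite("pics/top1c.png",cv2.resize(im[170:290,360:500,::-1],None,fx=4,fy=4,interpolation=cv2.INTER_CUBIC))
E
```

```text
8.7917
```

View pics/w2.png

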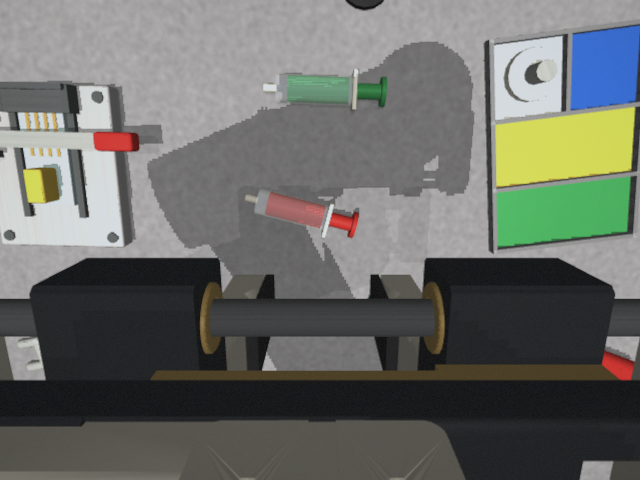

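View pics/top1c.png

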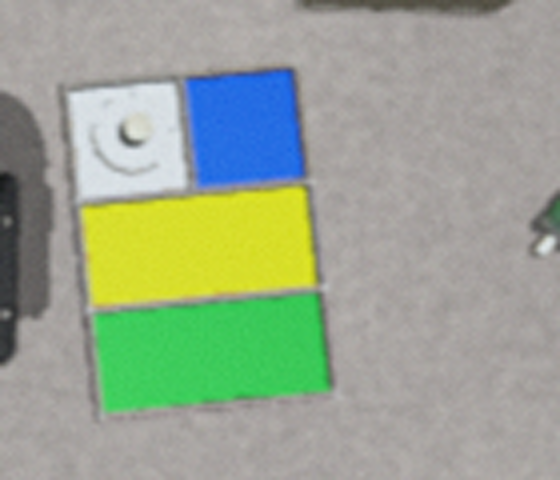

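```bash
python3 - <<'E'
from plant import bot
from meas import *
w=np.load("w2.npy"); cw,Pw=cam_pose(bot,"wrist",{"tcp_pos":w[:3],"eef_rot":w[3:]})
iw=cv2.imread("pics/w2.png")
k=onplane(cw,Pw,[(386,92),(264,88),(354,90.5),(278,88.5)],13); print("wrist disc,nozzle,flange,barrelend",k.round(1),np.linalg.norm(k[0]-k[1]))
print("mid",(k[0]+k[1])/2)
c,P=cam_pose(bot,"top")
k=onplane(c,P,[(337.5,207.5),(289.5,205.5)],13); print(k.round(1),np.linalg.norm(k[0]-k[1]),"mid",k.mean(0))
# caddy check
hw=cv2.cvtColor(iw,cv2.COLOR_BGR2HSV)
for n,lo,hi in [("g",(40,120,60),(80,255,255)),("y",(22,120,80),(35,255,255))]:
    pass
k=onplane(cw,Pw,[(487,42),(495,251)],12); print("caddy +y corners",k.round(1), caddy(100,71),caddy(-100,71))
cv2.imwrite("pics/w2c.png",cv2.resize(iw[60:120,250:400],None,fx=5,fy=5,interpolation=cv2.INTER_CUBIC))
cv2.imwrite("pics/w2d.png",cv2.resize(iw[60:260,0:170],None,fx=3,fy=3,interpolation=cv2.INTER_CUBIC))
E
```

```text
wrist disc,nozzle,flange,barrelend [[593.3 -69.8]
 [596.9  40.9]
 [594.6 -40.7]
 [596.5  28.3]] 110.84489989736552
mid [595.0956083  -14.44569143]
[[596.4 -72.6]
 [597.8  40.3]] 112.88076094315075 mid [597.0992305  -16.13095786]
caddy +y corners [[ 635.1 -157.9]
 [ 442.3 -185.3]] [ 641.53350682 -160.76739372] [ 443.04450039 -185.30541172]
```

View pics/w2c.png

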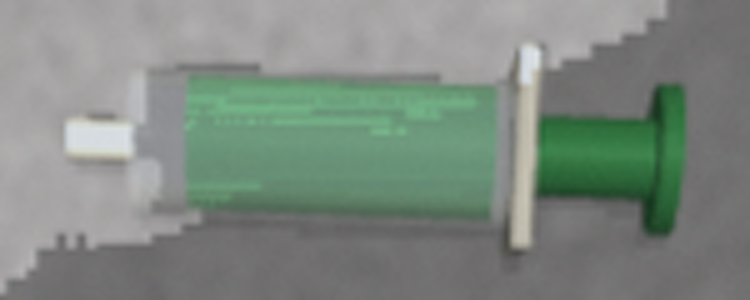

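View pics/w2d.png

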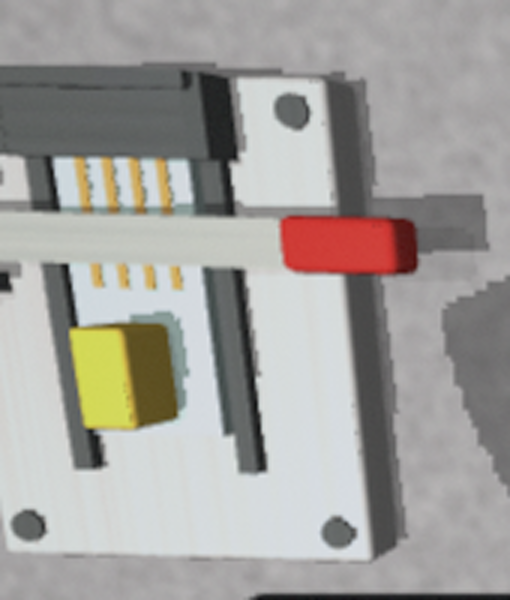

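```bash
python3 - <<'E'
from plant import bot
from h import *
q=down(-np.pi/2-0.025); x,y=596.2,-10.
bot.move_gripper(50,15)
bot.move_ptp([x,y,90],q); bot.line_to([x,y,7],150)
bot.move_gripper(15,15); s=bot.read_state(); print(s["t"],s["width"],s["tcp_pos"],s["contact_force"])
bot.line_to([x,y,80],200)
q2=down(-np.pi/2+TH); p=caddy(-67,5)
bot.line_to([*p,80],350,q2); bot.line_to([*p,20],150); bot.line_to([*p,13],40)
s=bot.read_state(); print(s["t"],s["width"],s["tcp_pos"],s["contact_force"])
im=bot.camera("wrist"); cv2.imwrite("pics/w3.png",im[:,:,::-1])
E
```

```text
11.9583 25.678841881432646 [596.51080849  -9.92337668   7.54772947] [-1.37740174  1.08068968  5.320785  ]
14.25 25.819260715760585 [ 484.00391195 -246.7535709    13.2876298 ] [ 1.19850607 -0.37188142  0.10758296]
```

View pics/w3.png

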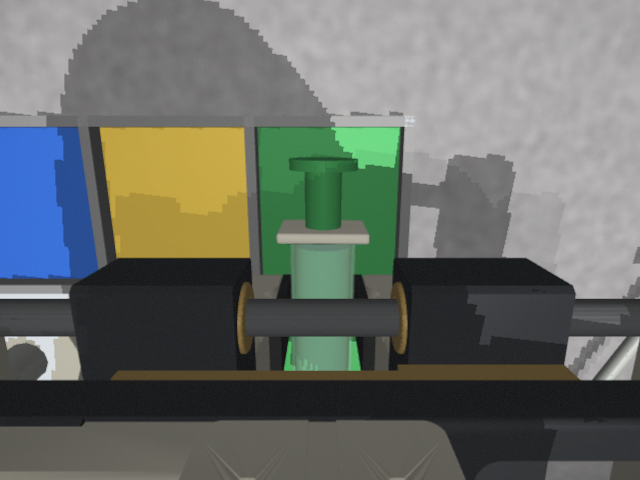

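```bash
python3 - <<'E'
from plant import bot
from meas import *
p=caddy(-67,5)
bot.move_gripper(40); bot.line_to([*p,100],250)
bot.move_ptp([420,270,270],down(0))
s=bot.read_state(); im=bot.camera("wrist"); print(s["t"])
iw=im[:,:,::-1].copy(); cv2.imwrite("pics/w4.png",iw); np.save("w4.npy",np.r_[s["tcp_pos"],s["eef_rot"]])
im=bot.camera("top")[:,:,::-1].copy(); cv2.imwrite("pics/top2.png",im)
cv2.imwrite("pics/top2c.png",cv2.resize(im[170:290,360:500],None,fx=4,fy=4,interpolation=cv2.INTER_CUBIC))
E
```

```text
17.3
```

View pics/w4.png

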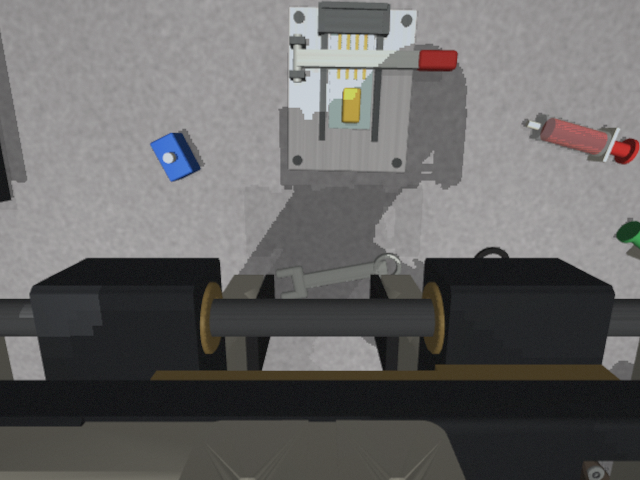

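View pics/top2c.png

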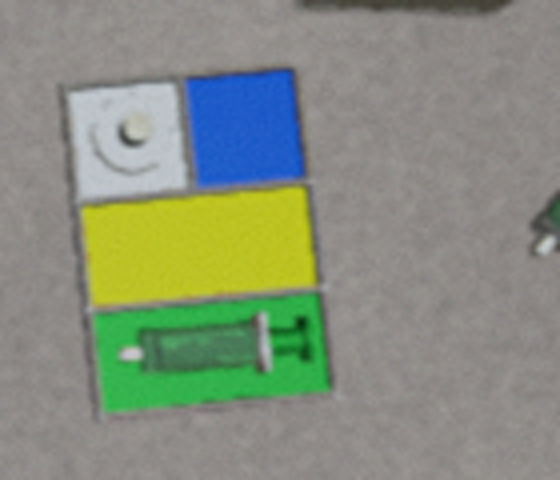

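```bash
python3 - <<'E'
import cv2
iw=cv2.imread("pics/w4.png"); im=cv2.imread("pics/top2.png")
cv2.imwrite("pics/w4c.png",cv2.resize(iw[0:190,270:470],None,fx=3,fy=3,interpolation=cv2.INTER_CUBIC))
cv2.imwrite("pics/top2d.png",cv2.resize(im[190:275,160:260],None,fx=7,fy=7,interpolation=cv2.INTER_CUBIC))
E
```

```text
(no output)
```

View pics/w4c.png

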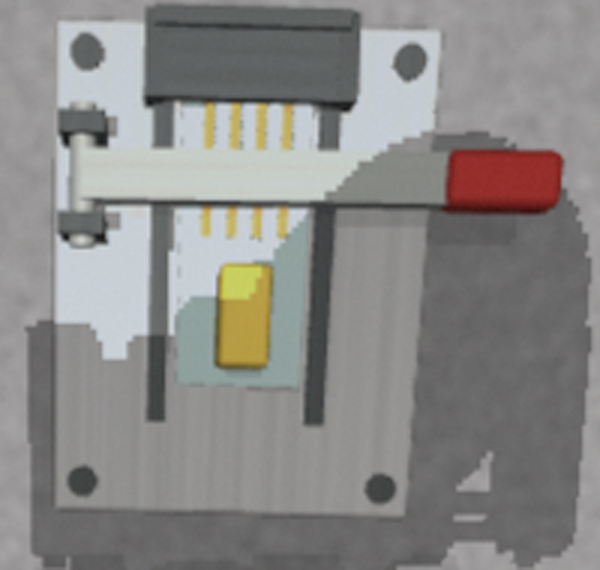

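View pics/top2d.png

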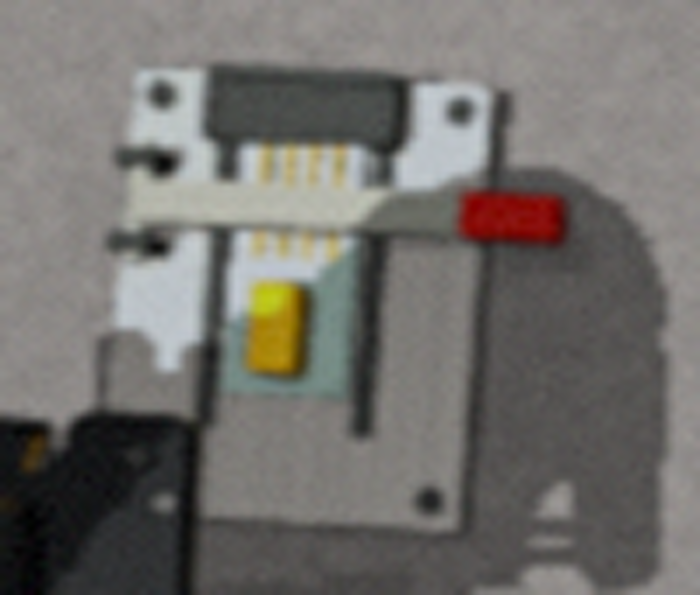

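```bash
python3 - <<'E'
from plant import bot
from meas import *
w=np.load("w4.npy"); cw,Pw=cam_pose(bot,"wrist",{"tcp_pos":w[:3],"eef_rot":w[3:]})
c,P=cam_pose(bot,"top")
def fit(A,B):
    a=A-A.mean(0);b=B-B.mean(0); th=np.arctan2((a[:,0]*b[:,1]-a[:,1]*b[:,0]).sum(),(a*b).sum())
    t=B.mean(0)-rot2(th)@A.mean(0); return th.round(4),t.round(1),(A@rot2(th).T+t-B).round(1)
A=np.array([(75,60),(75,-60),(-75,-60),(-75,60)],float)
print("wrist",fit(A,onplane(cw,Pw,[(289.3,7.3),(417,10),(405.3,172),(288.3,169)],20)))
s=onplane(cw,Pw,[(299,17),(406.7,20.3),(396.7,162.7),(297.3,160.3)],20); print("screws w",s.mean(0),np.arctan2(*(s[2]-s[1])[::-1]),np.arctan2(*(s[3]-s[0])[::-1]))
print("top",fit(A,onplane(c,P,[(179.3,199.5),(231.3,202),(226.7,265.7),(173.7,262.7)],20)))
s=onplane(c,P,[(160+162/7,190+95/7),(160+460/7,190+110/7),(160+429/7,190+501/7),(100+234/3,140+357/3)],20); print("screws t",s.mean(0),np.arctan2(*(s[1]-s[2])[::-1]),np.arctan2(*(s[0]-s[3])[::-1]))
for n,cc,PP,f in (("w4",cw,Pw,"pics/w4.png"),("top0",c,P,"pics/top0.png")):
    im=cv2.imread(f);hsv=cv2.cvtColor(im,cv2.COLOR_BGR2HSV)
    R_=(405,40,465,80) if n=="w4" else (215,205,255,240)
    hsv2=hsv.copy(); hsv2[...,0]=(hsv[...,0].astype(int)+90)%180
    ce,a,cn,_=blob(hsv2,(80,120,50),(100,255,255),R_); print(n,"handle",ce,onplane(cc,PP,ce,41))
    R_=(330,80,370,130) if n=="w4" else (190,225,212,250)
    ce,a,cn,_=blob(hsv,(18,100,80),(35,255,255),R_); rc=cv2.minAreaRect(cn);print(n,"conn",ce,a,onplane(cc,PP,ce,46),rc)
    R_=(140,120,210,190) if n=="w4" else (105,235,140,275)
    ce,a,cn,_=blob(hsv,(100,120,50),(125,255,255),R_);rc=cv2.minAreaRect(cn);b=onplane(cc,PP,cv2.boxPoints(rc),30);print(n,"sensor blob",ce,a,onplane(cc,PP,ce,26),rc,np.rad2deg(np.arctan2(*(b[1]-b[0])[::-1])), [np.linalg.norm(b[i+1]-b[i]).round(1) for i in (0,1)])
print("port", onplane(cw,Pw,(168.5,157.5),38), onplane(c,P,(100+66/3,140+347/3),38))
E
```

```text
wrist (np.float64(-0.0244), array([525. , 240.9]), array([[ 1.6,  1.2],
       [ 1. , -1.2],
       [-1.2, -0.8],
       [-1.4,  0.8]]))
screws w [525.3430863  240.97392621] 3.115338265572315 3.11338021793072
top (np.float64(-0.023), array([527.7, 238.4]), array([[ 1.1, -0.8],
       [ 0.6,  0.8],
       [-0.5,  1.1],
       [-1.1, -1.1]]))
screws t [527.58071499 240.05899333] -0.02666825109161665 -0.03024571046572026
w4 handle [437.18193891  60.10358566] [[551.15600071 164.35147339]]
w4 conn [350.86700337 104.92424242] 594 [[512.5337867  241.64368539]] ((350.88348388671875, 104.94683074951172), (17.1710205078125, 34.53229904174805), 2.726310968399048)
w4 sensor blob [175.33153846 155.56153846] 1300 [[466.60039786 412.6789466 ]] ((174.6324462890625, 155.69461059570312), (45.38511276245117, 32.70015335083008), 62.10273361206055) -64.00841438969995 [np.float64(32.6), np.float64(41.9)]
top0 handle [232.8952381  220.72380952] [[553.83279418 165.9898325 ]]
top0 conn [199.11340206 236.27835052] 97 [[515.36325331 239.57685032]] ((199.23779296875, 236.35977172851562), (7.619776248931885, 13.030921936035156), 6.340191841125488)
top0 sensor blob [123.82926829 255.82926829] 205 [[467.30442856 414.41543089]] ((123.71916198730469, 255.91781616210938), (19.077707290649414, 12.406362533569336), 69.44395446777344) -67.30675445103401 [np.float64(27.9), np.float64(44.3)]
port [[465.33242578 415.07749419]] [[466.84380596 413.61959595]]
```

```bash
cat >> h.py <<'E'
CT=-0.025; KO=np.array([526.8,240.3])
def clampw(x,y,z): return np.r_[KO+rot2(CT)@np.array([x,y]),z]
QC=down(-np.pi/2+CT)
E
python3 - <<'E'
from plant import bot
from h import *
bot.move_gripper(50,25)
bot.move_ptp(clampw(27,-78,110),QC); bot.line_to(clampw(27,-78,20),150)
bot.move_gripper(8,25); s=bot.read_state(); print(s["t"],s["width"],s["tcp_pos"],s["contact_force"])
r,a0=np.hypot(128,4),np.arctan2(4,128)
for a in np.linspace(0,1.62,10)[1:]:
    g=clampw(27,50-r*np.cos(a+a0),35+r*np.sin(a+a0)-19)
    bot.line_to(g,100); s=bot.read_state(); print(round(a,2),s["t"],s["width"].round(1),(s["tcp_pos"]-g).round(1),s["contact_force"].round(1))
    if np.linalg.norm(s["contact_force"])>50: break
im=bot.camera("scene"); cv2.imwrite("pics/s5.png",im[:,:,::-1])
cv2.imwrite("pics/s5c.png",cv2.resize(im[60:260,300:500,::-1],None,fx=3,fy=3,interpolation=cv2.INTER_CUBIC))
E
```

```text
20.4167 15.533998028481134 [551.49436295 161.61945854  19.90010545] [-2.08513479  1.58181387 -0.26512213]Traceback (most recent call last):
  File "<stdin>", line 9, in <module>
AttributeError: 'float' object has no attribute 'round'
```

```bash
python3 - <<'E'
from plant import bot
from h import *
r,a0=np.hypot(128,4),np.arctan2(4,128)
for a in np.linspace(0,1.62,10)[1:]:
    g=clampw(27,50-r*np.cos(a+a0),35+r*np.sin(a+a0)-19)
    bot.line_to(g,100); s=bot.read_state(); print(round(a,2),s["t"],round(s["width"],1),(s["tcp_pos"]-g).round(1),s["contact_force"].round(1))
    if np.linalg.norm(s["contact_force"])>50: break
im=bot.camera("scene"); cv2.imwrite("pics/s5.png",im[:,:,::-1])
cv2.imwrite("pics/s5c.png",cv2.resize(im[60:260,300:500,::-1],None,fx=3,fy=3,interpolation=cv2.INTER_CUBIC))
E
```

```text
0.18 21.05 16.0 [-0.3  0.3 -0. ] [-4.3  3.9  1.7]
0.36 21.4333 16.0 [-0.2  0.6  0.4] [-3.4  4.3 -0.3]
0.54 21.8167 15.9 [-0.2  0.5  0.5] [-4.3  3.9 -1.2]
0.72 22.2 15.8 [-0.2  0.3  0.5] [-5.   1.4 -0.9]
0.9 22.5833 15.7 [-0.2  0.5  0.7] [-4.6  0.9  2.7]
1.08 22.9667 15.9 [-0.1  0.4  0.5] [-5.8 -0.6  2.8]
1.26 23.35 16.2 [-0.1  0.5  0.5] [-4.6 -0.8  3.4]
1.44 23.7333 15.6 [-0.1  0.7  0.4] [-5.6 -1.   3.1]
1.62 24.1167 15.7 [0.  0.9 0.4] [-5.2  0.7  3.3]
```

View pics/s5c.png

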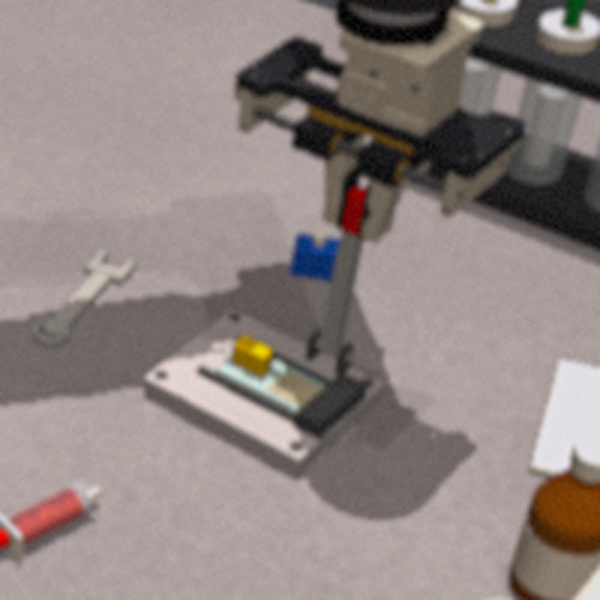

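```bash
python3 - <<'E'
from plant import bot
from h import *
r,a0=np.hypot(128,4),np.arctan2(4,128)
a=1.71; g=clampw(27,50-r*np.cos(a+a0),35+r*np.sin(a+a0)-19)
bot.line_to(g,80); print(bot.read_state()["contact_force"].round(1))
bot.move_gripper(45,30); g[2]=250; bot.line_to(g,250)
bot.line_to(clampw(-90,-20,250),300)
s=bot.read_state(); im=bot.camera("wrist"); np.save("w6.npy",np.r_[s["tcp_pos"],s["eef_rot"]])
cv2.imwrite("pics/w6.png",im[:,:,::-1])
im=bot.camera("scene"); cv2.imwrite("pics/s6c.png",cv2.resize(im[60:260,300:500,::-1],None,fx=3,fy=3,interpolation=cv2.INTER_CUBIC))
im=bot.camera("top");cv2.imwrite("pics/top6c.png",cv2.resize(im[190:275,160:260,::-1],None,fx=7,fy=7,interpolation=cv2.INTER_CUBIC))
print(s["t"],s["contact_force"])
E
```

```text
[-5.2  0.2  3.9]
26.4 [0.91388703 0.60945432 0.06561668]
```

View pics/s6c.png

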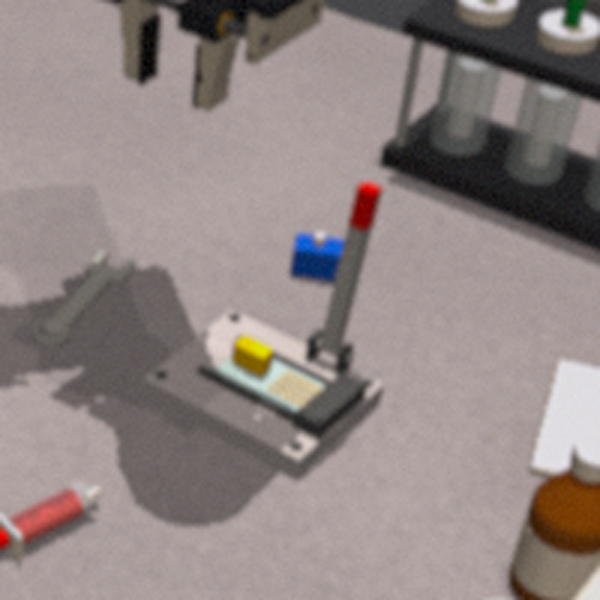

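View pics/top6c.png

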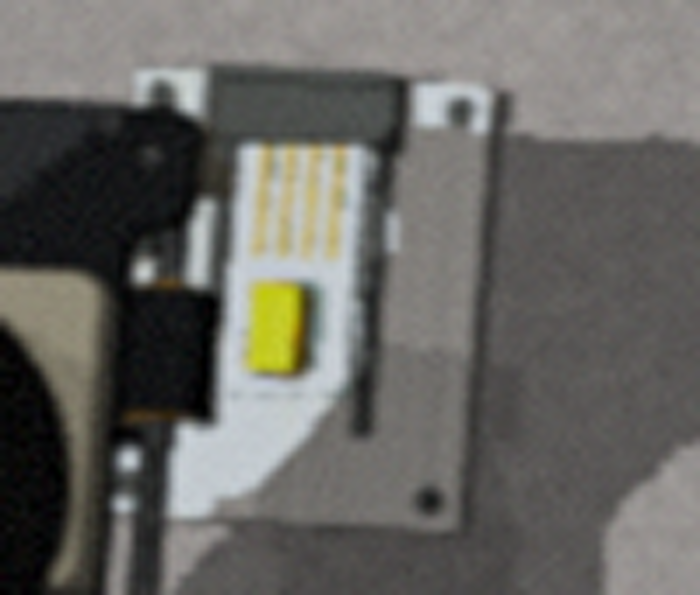

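The bar stands upright by itself and the plate hasn't moved, with its connector at about (199,236) in the top view. Next I grip the connector and slide the plate out.

```bash
python3 - <<'E'
from plant import bot
from h import *
bot.line_to(clampw(-12.8,-1,110),300); bot.line_to(clampw(-12.8,-1,28),100)
s=bot.read_state(); print(s["t"],s["contact_force"].round(1),s["tcp_pos"].round(1))
bot.move_gripper(20,30)
s=bot.read_state(); print(s["t"],s["width"],s["contact_force"].round(1))
bot.line_to(clampw(-12.8-36,-1,28),60)
s=bot.read_state(); print(s["t"],s["width"],s["contact_force"].round(1),s["tcp_pos"].round(1))
im=bot.camera("scene"); cv2.imwrite("pics/s7c.png",cv2.resize(im[60:260,300:500,::-1],None,fx=3,fy=3,interpolation=cv2.INTER_CUBIC))
E
```

```text
28.2 [ 1.1 -0.7  0.1] [514.4 240.   28.8]
28.6083 29.45144668978652 [-2.1  0.9  5. ]
29.3583 29.768912370594382 [-5.1  1.3 12.3] [477.  240.7  28.4]
```

View pics/s7c.png

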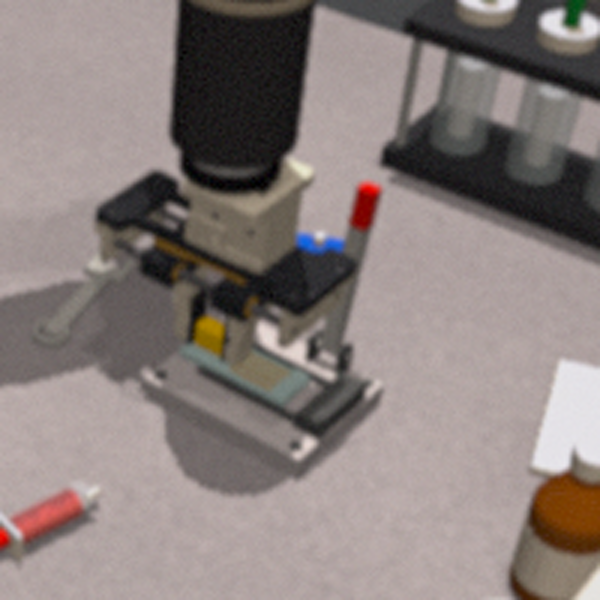

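```bash
python3 - <<'E'
from plant import bot
from h import *
bot.line_to(clampw(-48.8,-1,110),200)
bot.line_to(clampw(-48.8,-110,110),300)
s=bot.read_state(); print(s["t"],s["width"],s["contact_force"].round(1))
q=down(TH); p=caddy(-3,-24)
bot.move_ptp([*p,100],q); bot.line_to([*p,25],200); 
s=bot.read_state(); print(s["t"],s["width"],s["contact_force"].round(1),s["tcp_pos"].round(1))
im=bot.camera("wrist"); cv2.imwrite("pics/w8.png",im[:,:,::-1])
im=bot.camera("scene"); cv2.imwrite("pics/s8c.png",cv2.resize(im[250:400,170:370,::-1],None,fx=3,fy=3,interpolation=cv2.INTER_CUBIC))
E
```

```text
30.4833 29.969883639623873 [-0.1  0.8 -0.9]
33.1667 29.85951271337711 [ 0.6 -0.5 -0.4] [ 551.4 -267.6   25.4]
```

View pics/w8.png

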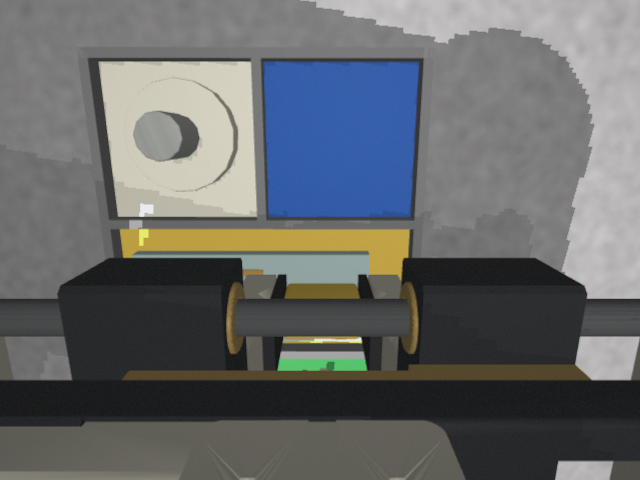

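View pics/s8c.png

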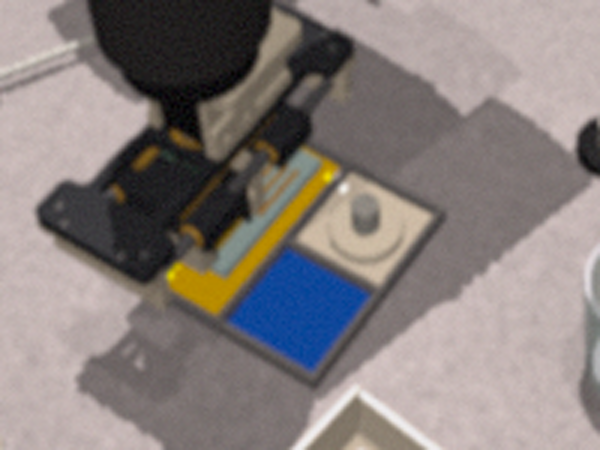

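```bash
python3 - <<'E'
from plant import bot
from h import *
p=caddy(-3,-24)
bot.line_to([*p,12.8],50)
s=bot.read_state(); print(s["t"],s["width"],s["contact_force"].round(1),s["tcp_pos"].round(1))
bot.move_gripper(36); bot.line_to([*p,100],250)
# to sensor
bot.move_gripper(60,20)
sx,sy=466.8,413.8
bot.move_ptp([400,330,220],down(0.6))
s=bot.read_state(); im=bot.camera("wrist"); np.save("w9.npy",np.r_[s["tcp_pos"],s["eef_rot"]])
cv2.imwrite("pics/w9.png",im[:,:,::-1])
im=bot.camera("top")[:,:,::-1]; cv2.imwrite("pics/top9.png",im)
cv2.imwrite("pics/top9c.png",cv2.resize(im[170:290,360:500],None,fx=4,fy=4,interpolation=cv2.INTER_CUBIC))
print(s["t"])
E
```

```text
33.6583 29.780728925825628 [-0.9 -0.7 -1.1] [ 550.8 -267.6   12.6]
37.45
```

View pics/w9.png

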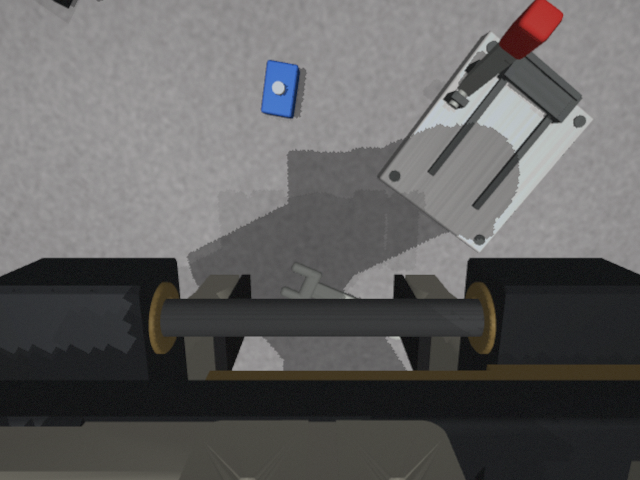

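View pics/top9c.png

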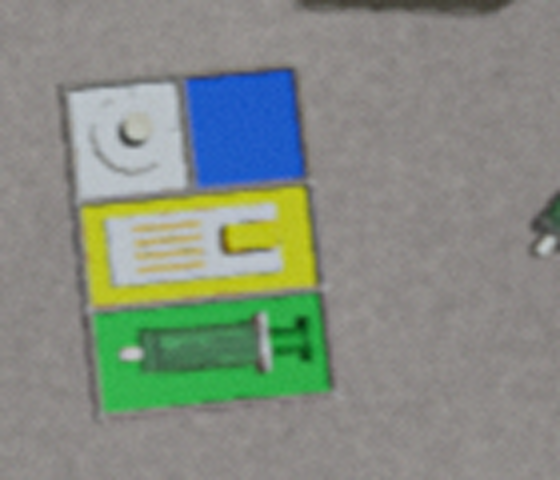

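```bash
python3 - <<'E'
from plant import bot
from meas import *
w=np.load("w9.npy"); cw,Pw=cam_pose(bot,"wrist",{"tcp_pos":w[:3],"eef_rot":w[3:]})
im=cv2.imread("pics/w9.png");hsv=cv2.cvtColor(im,cv2.COLOR_BGR2HSV)
ce,a,cn,mm=blob(hsv,(100,120,50),(125,255,255),(240,40,320,140)); rc=cv2.minAreaRect(cn); b=onplane(cw,Pw,cv2.boxPoints(rc),30)
print(ce,a,onplane(cw,Pw,ce,27),rc,[(np.linalg.norm(b[i+1]-b[i]).round(1),np.arctan2(*(b[i+1]-b[i])[::-1]).round(3)) for i in (0,1)])
print("port",onplane(cw,Pw,(278.5,88),38))
cv2.imwrite("pics/w9c.png",cv2.resize(im[50:130,240:320],None,fx=6,fy=6,interpolation=cv2.INTER_CUBIC))
E
```

```text
[280.19536631  88.76455855] 1597 [[465.7098743  415.42487743]] ((279.91998291015625, 88.55999755859375), (33.37544631958008, 54.0229606628418), 8.130102157592773) [(np.float64(42.0), np.float64(0.414)), (np.float64(26.9), np.float64(-1.104))]
port [[465.04749753 415.29521923]]
```

View pics/w9c.png

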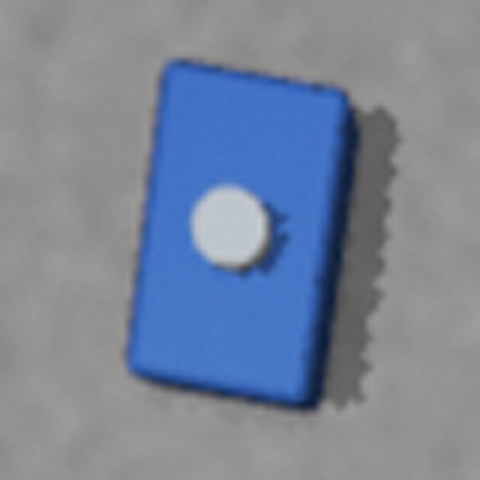

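```bash
python3 - <<'E'
from plant import bot
from h import *
x,y=465.8,414.8; q=down(0.43)
bot.move_ptp([x,y,110],q); bot.line_to([x,y,10],150)
bot.move_gripper(15,20); s=bot.read_state(); print(s["t"],s["width"],s["tcp_pos"].round(1),s["contact_force"].round(1))
bot.line_to([x,y,120],200)
bot.line_to([400,250,150],350)
p=caddy(63,-38); q2=down(TH)
bot.move_ptp([*p,90],q2); bot.line_to([*p,22],150); bot.line_to([*p,14.3],40)
s=bot.read_state(); print(s["t"],s["width"],s["tcp_pos"].round(1),s["contact_force"].round(1))
im=bot.camera("wrist"); cv2.imwrite("pics/w10.png",im[:,:,::-1])
E
```

```text
39.675 25.742459064611516 [465.9 414.9  10.2] [-0.9 -0.5  3.1]
44.0333 25.685663707647183 [ 618.2 -273.5   14.5] [ 0.6 -0.1  0.1]
```

View pics/w10.png

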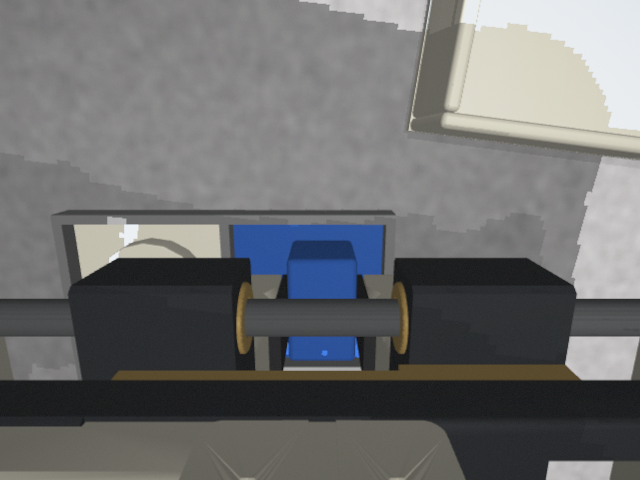

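```bash
python3 - <<'E'
from plant import bot
from h import *
p=caddy(63,-38)
bot.move_gripper(34); bot.line_to([*p,120],200)
bot.move_ptp([*caddy(-120,0),270],down(TH))
s=bot.read_state(); im=bot.camera("wrist"); np.save("w11.npy",np.r_[s["tcp_pos"],s["eef_rot"]]); cv2.imwrite("pics/w11.png",im[:,:,::-1])
bot.move_ptp([450,300,300],down(0))
im=bot.camera("top")[:,:,::-1]; cv2.imwrite("pics/top11.png",im)
cv2.imwrite("pics/top11c.png",cv2.resize(im[140:290,260:460],None,fx=4,fy=4,interpolation=cv2.INTER_CUBIC))
im=bot.camera("scene")[:,:,::-1]; cv2.imwrite("pics/s11.png",im)
print(bot.read_state()["t"])
E
```

```text
48.3083
```

View pics/w11.png

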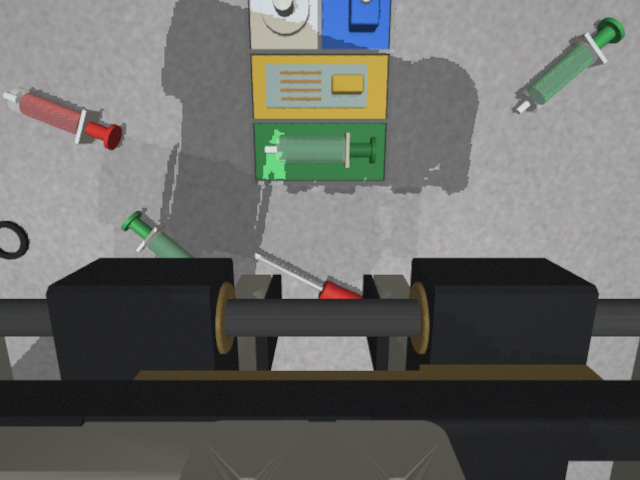

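View pics/top11c.png

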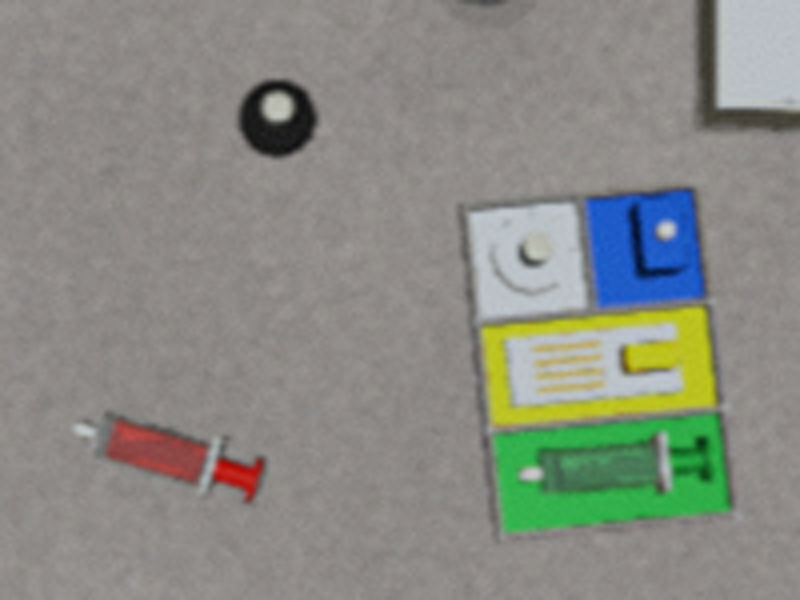

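View pics/s11.png

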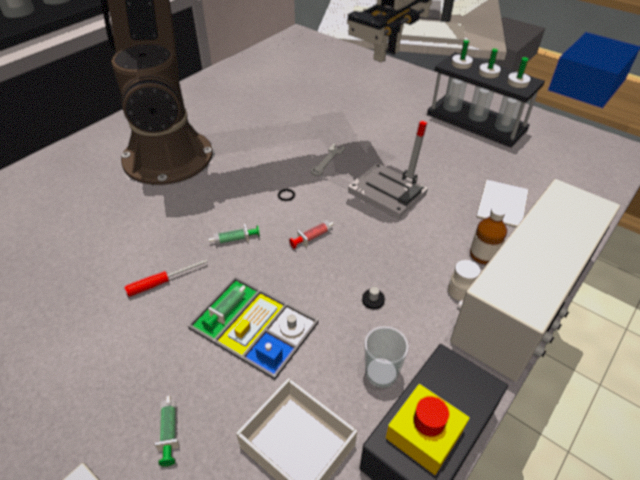

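```bash
python3 - <<'E'
from plant import bot
from h import *
c,P=cam_pose(bot,"top")
def loc(uv,z): return (rot2(TH).T@(onplane(c,P,uv,z).mean(0)-CO)).round(1)
f=lambda *l:[(u/4+260,v/4+140) for u,v in l]
print("syr",loc(f((520,476),(713,458)),17),"want -67,0"); print("plate",loc(f((505,340),(678,324),(683,391),(512,408)),10),"want -4,0")
print("cap",loc(f((537,247)),36),"want 63,34.5"); print("sensor",loc(f((666,231)),42),"want 63,-34.5")
a,b=cv2.imread("pics/top0.png"),cv2.imread("pics/top11.png")
for roi in [(275,235,330,270),(318,158,342,182)]:
    x0,y0,x1,y1=roi; print("shift",cv2.phaseCorrelate(*[cv2.cvtColor(i[y0:y1,x0:x1],cv2.COLOR_BGR2GRAY).astype(np.float32) for i in (a,b)]))
s=bot.read_state(); print(s["t"],s["contact_force"],np.abs(s["qvel"]).max())
E
```

```text
syr [-66.2  -1.4] want -67,0
plate [-5.5  3.3] want -4,0
cap [63.4 33.6] want 63,34.5
sensor [ 64.7 -40.2] want 63,-34.5
shift ((0.07860627053222657, -0.017396035394220632), 1.0249821481881318)
shift ((0.09976397445430152, -0.04107955562393251), 0.8795012616448932)
48.3083 [-0.02521672  0.42399348 -0.08356666] 0.0023534939738933977
```

All four parts measure within tolerance, and neither look-alike has moved. Handing in.

```bash
python3 - <<'E'
from plant import bot
print(bot.close_job(), bot.read_state()["t"])
E
```

```text
the job is handed in; nothing more can be done
the job is handed in; nothing more can be done
```

I packed all four parts into their own bays and handed the job in; the last clock reading before that was 48.3 s of the 131 s allowed. The hand-in reports no verdict, so the checks below are my own.

**What I did:** I placed the white cap, then the leftmost green syringe. I lifted the clamp bar to about 1.7 rad, where it stayed. Then I slid the plate out 36 mm by its connector and laid it in the yellow bay, and placed the sensor last.

**Last checks, from the top camera:** all four parts are within tolerance.

| Part | Measured in caddy frame (x, y, mm) | Bay centre (mm) |
|---|---|---|
| Green syringe | -66.2, -1.4 | -67, 0 |
| Electrode plate | -5.5, +3.3 | -4, 0 |
| White cap | 63.4, 33.6 | 63, 34.5 |
| Sensor | 64.7, -40.2 | 63, -34.5 |

- **Offsets on purpose:** I put the plate and the sensor a few millimetres off centre so the fingers would clear the caddy wall and the cap.
- **Look-alikes:** the red syringe and black cap shifted by about 0.1 pixel (roughly 0.2 mm) between the first and last pictures.
- **Robot:** the arm was clear of everything and at rest, and the highest force I read on the tool was about 13 N.
- **Not measured:** part heights and tilt were judged only by eye, and all four parts looked flat.
- **Disagreement:** the wrist camera made the caddy about 192–195 mm long instead of 200. I used the top camera for it, which matched the given bay positions to 0.3 mm.

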